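# Load the stamping dies into the holder in mirror order

## Robot

A 7-joint arm with a two-finger parallel gripper is mounted at the origin on the work surface. World frame = base frame: x ahead of the robot, y to its left, z up, the work surface at z = 0. Lengths are in m, angles in rad, forces in N, time in s.
With the tool pointing down it reaches from about 0.425 to 1.025 m from the base axis. Payload 9.4 kg.
Tool frame: the origin (TCP) lies between the finger pads; the fingertips stand 14 mm ahead of it and the grasp point (between the pads) lies 5 mm behind it; z points along the fingers, y is the line along which they close (so a half turn about z gives the same grasp; the last joint's range is limited). The gripper opens to 85 mm and grips with 20 to 120 N. Pads are 22 mm wide; open, the fingers measure 114 mm over their backs; the gripper's body (76 mm by 85 mm) begins 54 mm behind the grasp point. The pads swing forward as they close: fully open they stand 13 mm farther back than shut.
Start: joints at [1.15, 0.599, -0.003, 1.599, 0.002, 0.943, -0.08], TCP at [0.244, -0.683, 0.209] pointing down, gripper open.
Joint ranges: [-2.57, 2.57], [-0.35, 1.97], [-1.29, 1.29], [0.11, 2.56], [-1.05, 4.19], [0.11, 1.86], [-2.63, 2.63]. Speed limits (rad/s): [2.22, 2.22, 3.01, 3.01, 3.14, 3.14, 3.14].

## Interface

Orientations are given as a unit quaternion [w, x, y, z].
In Python, from bench import sense, viewer, finish_job gives the robot as it stands.
- The arm moves only by the shell command python3 -m inch 'ROWS' [FORCE]. ROWS is JSON, a list of rows, each a list of 7 numbers: the opening, from 0 (shut) to 1 (fully open), then the shift along the tool's x, y, z in m, then the turn, a rotation vector about the tool's x, y, z in rad. A call has 1 to 8 rows; each row shifts and turns the commanded pose from where the row before left it, along the tool's axes as they then stand; what a row does not reach is not made up. A row lasts 1/8 s, in which the tool goes at most 62.5 mm and 10.7 degrees, less where a joint would pass 70% of its speed; a pose out of reach is approached as far as the arm can. A call is refused whole if a number of a shift passes 0.0625 or a number of a turn 0.188, either way. A call with a gripper value outside its range is refused whole. The fingers move at their own pace and stop on an object; FORCE is the grip in N (left out, the last holds). Time passes only in rows, so rows that do not move let the fingers close. It gives the time, the measured TCP pose, the force, the opening and the grip force at its end, in the units of the state.
- sense(): the state, without advancing time (a new reading comes with each control period).
- viewer.get_image(name): name is "scene" or "top" or "wrist"; returns a dict with "img" (400x640x3 uint8, red, green, blue), "range_z" (400x640 float32, m along the optical axis (not along the pixel's ray), 0 where there is no reading), "fx", "fy", "cx", "cy" (pixels), "extrinsics" (4x4, takes a point from camera to world coordinates); the wrist camera has in their place "tool_from_camera" (4x4, takes a point from camera to tool coordinates, whose origin is the TCP and whose axes are the flange's). Camera axes: x right, y down, z forward; pixel columns grow to the right and rows downward; lengths in m; the calibration is good to about 2 mm. A picture is of the moment at which its call begins: read the wrist's pose just before it.
- finish_job(): hands the job in; it is judged then, once.
The state is a dict: "time_s": time; "q": joint angles; "dq": joint speeds; "effort": joint torques, N m; "position": TCP position; "tool_rot": TCP orientation; "force": force on the tool from outside, world axes, zero at the start; "moment": the same for the moment, N m; "opening": finger opening in m; "grip_force": force on a finger pad.
Only numpy, scipy, OpenCV 4.12 (cv2) and the standard library are available. Lean on these libraries where they do the work, as an engineer would, in place of code of your own. Each camera call takes 0.05 s, during which the arm holds its last target. There are 200 camera calls.

## Task

A stamp prints mirrored, so move the four stamping dies from the coloured cups of the carrier into the four recesses of the stamping holder in the reverse order: the die that stood leftmost in the carrier goes into the rightmost recess, the next one into the recess beside it, and so on, until the rightmost die stands in the leftmost recess. Left and right are the same for both rows, as seen from the robot. Keep every die upright, set it down inside its recess without dropping it, and leave all four standing flat on the recess floors and released.

Things in the scene. Friction and masses are not known exactly. Their poses are not given: they have to be found in the camera images.
- carrier: tray the dies come from: plywood, dark wooden end cheeks, 68 x 272 mm, fixed on the left or right half of the table, holding a row of four coloured cups. Origin: centre of its underside, at table height. Its y axis runs along the row and points to the robot's left within 17 degrees; z up. Cup centres at x = 0, y = -96, -32, 32, 96 mm.
- holder: stamping holder the dies go into: aluminium and dark steel, 70 x 262 mm (302 with end lugs), fixed, on the other half. Origin: centre of its underside, at table height. Its y axis runs along the row, to the robot's left within 17 degrees; z up. Four recesses 58 x 58 mm, centres x = 0, y = -96, -32, 32, 96 mm; floors 12 mm above the origin, 6 mm walls rising 6 mm above the floors.
- die_red_mid (a point): stamping die with red cap: upright round steel piece 60 mm high; foot 38 mm in diameter (lowest 10 mm), straight shank 32 mm in diameter from 14 mm up, its top 14 mm the red cap; 0.15 to 0.3 kg. The point is its centre, 30 mm above its foot; z up along its axis. Starts upright in the cup of its colour, up to 4 mm off-centre each way, this point 42 mm above the table.
- cup_red: red square cup in the carrier, 60 x 60 mm outside, 52 x 52 mm inside, dark rubber floor 12 mm above the table, rim 6 mm above the floor; fixed, it shows where the red die began. Origin: centre of its underside, 6 mm above the table; axes parallel to the carrier's. The order of the cups in the row differs every time.
- die_yellow_mid (a point): stamping die with yellow cap: upright round steel piece 60 mm high; foot 38 mm in diameter (lowest 10 mm), straight shank 32 mm in diameter from 14 mm up, its top 14 mm the yellow cap; 0.15 to 0.3 kg. The point is its centre, 30 mm above its foot; z up along its axis. Starts upright in the cup of its colour, up to 4 mm off-centre each way, this point 42 mm above the table.
- cup_yellow: yellow square cup in the carrier, 60 x 60 mm outside, 52 x 52 mm inside, dark rubber floor 12 mm above the table, rim 6 mm above the floor; fixed, it shows where the yellow die began. Origin: centre of its underside, 6 mm above the table; axes parallel to the carrier's. The order of the cups in the row differs every time.
- die_green_mid (a point): stamping die with green cap: upright round steel piece 60 mm high; foot 38 mm in diameter (lowest 10 mm), straight shank 32 mm in diameter from 14 mm up, its top 14 mm the green cap; 0.15 to 0.3 kg. The point is its centre, 30 mm above its foot; z up along its axis. Starts upright in the cup of its colour, up to 4 mm off-centre each way, this point 42 mm above the table.
- cup_green: green square cup in the carrier, 60 x 60 mm outside, 52 x 52 mm inside, dark rubber floor 12 mm above the table, rim 6 mm above the floor; fixed, it shows where the green die began. Origin: centre of its underside, 6 mm above the table; axes parallel to the carrier's. The order of the cups in the row differs every time.
- die_blue_mid (a point): stamping die with blue cap: upright round steel piece 60 mm high; foot 38 mm in diameter (lowest 10 mm), straight shank 32 mm in diameter from 14 mm up, its top 14 mm the blue cap; 0.15 to 0.3 kg. The point is its centre, 30 mm above its foot; z up along its axis. Starts upright in the cup of its colour, up to 4 mm off-centre each way, this point 42 mm above the table.
- cup_blue: blue square cup in the carrier, 60 x 60 mm outside, 52 x 52 mm inside, dark rubber floor 12 mm above the table, rim 6 mm above the floor; fixed, it shows where the blue die began. Origin: centre of its underside, 6 mm above the table; axes parallel to the carrier's. The order of the cups in the row differs every time.

How it is judged:
At the end, for the whole second after the job is handed in: each die stands in the recess that mirrors its starting place in the carrier (marked by its cup): within 13 mm of the recess centre along both holder axes, its centre 42 mm (within 5) above the holder's underside, leaning under 0.1 rad, slower than 20 mm/s, fingers off it (((y of cup_red in the frame of carrier between -0.116 and -0.076 m and y of die_red_mid in the frame of holder between 0.083 and 0.109 m) or (y of cup_red in the frame of carrier between -0.052 and -0.012 m and y of die_red_mid in the frame of holder between 0.019 and 0.045 m) or (y of cup_red in the frame of carrier between 0.012 and 0.052 m and y of die_red_mid in the frame of holder between -0.045 and -0.019 m) or (y of cup_red in the frame of carrier between 0.076 and 0.116 m and y of die_red_mid in the frame of holder between -0.109 and -0.083 m)) and x of die_red_mid in the frame of holder between -0.013 and 0.013 m and z of die_red_mid in the frame of holder between 0.037 and 0.047 m and angle between each of die_red_mid, die_yellow_mid, die_green_mid, die_blue_mid's own z axis and vertical below 0.1 rad and linear speed of each of die_red, die_yellow, die_green, die_blue below 0.02 m/s and contact force between each of die_red, die_yellow, die_green, die_blue and the fingers below 0.05 N and ((y of cup_yellow in the frame of carrier between -0.116 and -0.076 m and y of die_yellow_mid in the frame of holder between 0.083 and 0.109 m) or (y of cup_yellow in the frame of carrier between -0.052 and -0.012 m and y of die_yellow_mid in the frame of holder between 0.019 and 0.045 m) or (y of cup_yellow in the frame of carrier between 0.012 and 0.052 m and y of die_yellow_mid in the frame of holder between -0.045 and -0.019 m) or (y of cup_yellow in the frame of carrier between 0.076 and 0.116 m and y of die_yellow_mid in the frame of holder between -0.109 and -0.083 m)) and x of die_yellow_mid in the frame of holder between -0.013 and 0.013 m and z of die_yellow_mid in the frame of holder between 0.037 and 0.047 m and ((y of cup_green in the frame of carrier between -0.116 and -0.076 m and y of die_green_mid in the frame of holder between 0.083 and 0.109 m) or (y of cup_green in the frame of carrier between -0.052 and -0.012 m and y of die_green_mid in the frame of holder between 0.019 and 0.045 m) or (y of cup_green in the frame of carrier between 0.012 and 0.052 m and y of die_green_mid in the frame of holder between -0.045 and -0.019 m) or (y of cup_green in the frame of carrier between 0.076 and 0.116 m and y of die_green_mid in the frame of holder between -0.109 and -0.083 m)) and x of die_green_mid in the frame of holder between -0.013 and 0.013 m and z of die_green_mid in the frame of holder between 0.037 and 0.047 m and ((y of cup_blue in the frame of carrier between -0.116 and -0.076 m and y of die_blue_mid in the frame of holder between 0.083 and 0.109 m) or (y of cup_blue in the frame of carrier between -0.052 and -0.012 m and y of die_blue_mid in the frame of holder between 0.019 and 0.045 m) or (y of cup_blue in the frame of carrier between 0.012 and 0.052 m and y of die_blue_mid in the frame of holder between -0.045 and -0.019 m) or (y of cup_blue in the frame of carrier between 0.076 and 0.116 m and y of die_blue_mid in the frame of holder between -0.109 and -0.083 m)) and x of die_blue_mid in the frame of holder between -0.013 and 0.013 m and z of die_blue_mid in the frame of holder between 0.037 and 0.047 m); the robot touches nothing.
It fails at once if a die is tipped over (leans more than 40 degrees) (angle between any of die_red_mid, die_yellow_mid, die_green_mid, die_blue_mid's own z axis and vertical above 0.7 rad).
It fails at once if a die is let go of in the air, more than 25 mm above where it can stand in a cup or recess ((height (world z) of die_red_mid above 0.067 m and contact force between die_red and the fingers below 0.02 N) or (height (world z) of die_yellow_mid above 0.067 m and contact force between die_yellow and the fingers below 0.02 N) or (height (world z) of die_green_mid above 0.067 m and contact force between die_green and the fingers below 0.02 N) or (height (world z) of die_blue_mid above 0.067 m and contact force between die_blue and the fingers below 0.02 N)).
It also fails if it takes over 96 s, if anything falls off the work surface, if the arm or the gripper's body presses on something with over 40 N, if the wrist force passes 120 N, or if a joint passes its speed limit or range.

## Working session

There is one attempt and no reset: what is moved stays moved. The work goes in short steps, Python scripts to look and compute and a shell command to move; the robot and the scene stay as the last step left them, time stands still between calls to the robot, and variables do not carry over. Pictures are saved under pics/ and viewed, at most 14 in all, crops included, and the job is handed in when it is done.

```bash
mkdir -p pics
python3 - <<'E'
from bench import sense, viewer
import cv2, numpy as np
s=sense();print({k:np.round(v,3) for k,v in s.items()})
for n in("top","scene"):
    d=viewer.get_image(n);cv2.imwrite(f"pics/{n}0.png",d["img"][:,:,::-1]);np.savez(f"{n}.npz",**d)
    print(n,d["fx"],d["fy"],d["cx"],d["cy"],np.round(d["extrinsics"],3).tolist())
E
```

```text
{'time_s': np.float64(0.0), 'q': array([ 1.15 ,  0.6  , -0.003,  1.6  ,  0.002,  0.943, -0.08 ]), 'dq': array([0.001, 0.001, 0.001, 0.   , 0.001, 0.002, 0.   ]), 'effort': array([ 1.0000e-03, -7.7644e+01,  1.5650e+00, -2.5800e+01,  1.2000e-02,
        9.0000e-03, -0.0000e+00]), 'position': array([ 0.244, -0.682,  0.208]), 'tool_rot': array([-0.001,  0.985,  0.171, -0.   ]), 'force': array([-0.401, -0.391, -0.133]), 'moment': array([ 0.024, -0.013,  0.012]), 'grip_force': np.float64(0.0), 'opening': np.float64(0.085)}
top 456.48832041809385 456.48832041809385 317.32578063539177 195.40985550855356 [[-0.005, -0.995, 0.101, 0.437], [-1.0, 0.006, 0.014, -0.024], [-0.014, -0.101, -0.995, 0.944], [0.0, 0.0, 0.0, 1.0]]
scene 434.7452396936923 434.7452396936923 321.1677460930347 195.07674171227353 [[-0.633, 0.465, -0.618, 1.1], [0.774, 0.386, -0.502, 0.442], [0.005, -0.797, -0.604, 0.603], [0.0, 0.0, 0.0, 1.0]]
```

View pics/top0.png

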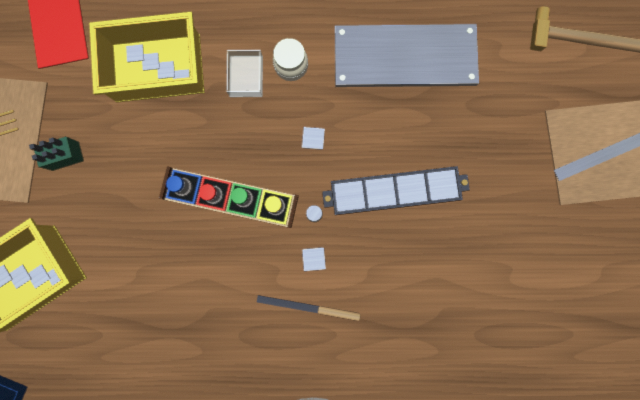

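The top view shows the carrier on the left, around (230,197), with blue, red, green and yellow from left to right. The holder is on the right, around (397,190), with four bright recesses. So yellow goes to the leftmost recess, then green, red, and blue to the rightmost.

```bash
cat > m.py <<'E'
import numpy as np, cv2
HUE={'red':((0,8),(172,180)),'yellow':((24,35),),'green':((50,85),),'blue':((100,125),)}
def rays(d,uv):
    uv=np.atleast_2d(uv).astype(float);T=np.array(d["extrinsics"])
    c=np.c_[(uv[:,0]-d["cx"])/d["fx"],(uv[:,1]-d["cy"])/d["fy"],np.ones(len(uv))]
    return T[:3,3],c@T[:3,:3].T
def onz(d,uv,z):
    o,r=rays(d,uv);return o+r*((z-o[2])/r[:,2])[:,None]
def cloud(d):
    h,w=d["range_z"].shape;v,u=np.mgrid[:h,:w]
    o,r=rays(d,np.c_[u.ravel(),v.ravel()]);return (o+r*d["range_z"].reshape(-1,1)).reshape(h,w,3)
def hue(d,c):
    H=cv2.cvtColor(np.ascontiguousarray(d["img"]),cv2.COLOR_RGB2HSV)
    return sum(((H[...,0]>=a)&(H[...,0]<=b)) for a,b in HUE[c]).astype(bool)&(H[...,1]>130)&(H[...,2]>60)
E
python3 - <<'E'
from m import *
for n in("top","scene"):
    d=dict(np.load(n+".npz"));P=cloud(d);z=P[...,2]
    box=(P[...,0]>.3)&(P[...,0]<.7)&(abs(P[...,1]+.05)<.45)
    for c in HUE:
        m=hue(d,c)&box
        cap=m&(z>.066)&(z<.085);cup=m&(z>.012)&(z<.026)
        k,l,st,ce=cv2.connectedComponentsWithStats(cap.astype(np.uint8))
        if k<2: print(n,c,"no cap",m.sum());continue
        i=1+st[1:,4].argmax();(u,r)=cv2.minEnclosingCircle(np.argwhere(l==i)[:,::-1].astype(np.float32))
        rim=P[cup]
        print(n,c,"px",np.round(ce[i],1),st[i,4],"r",round(r,1),"z",np.median(z[l==i]).round(4),"cap",onz(d,ce[i],.072)[0].round(4),"cupmean",rim.mean(0).round(4),len(rim), 'cuprect',np.round(cv2.minAreaRect(rim[:,:2].astype(np.float32))[0],4))
    H=cv2.cvtColor(d["img"],cv2.COLOR_RGB2HSV)
    m=((H[...,2]>140)&(H[...,1]<90)&box&(z<.03)&(P[...,1]<0)).astype(np.uint8)
    k,l,st,ce=cv2.connectedComponentsWithStats(m)
    for i in range(1,k):
        if st[i,4]>300:
            cs=cv2.findContours((l==i).astype(np.uint8),0,1)[0][0]
            W=onz(d,cs[:,0],.012)[:,:2].astype(np.float32);rc=cv2.minAreaRect(W)
            print(n,"rec",ce[i].round(0),st[i,4],np.round(rc[0],4),np.round(rc[1],3),round(rc[2],1),"z",np.median(z[l==i]).round(4))
E
```

```text
top red px [206.9 191.8] 213 r 8.2 z 0.0712 cap [0.5337 0.2007 0.072 ] cupmean [0.5363 0.1991 0.0167] 239 cuprect [0.5367 0.2013]
top yellow px [271.  203.3] 93 r 8.2 z 0.0711 cap [0.5106 0.0769 0.072 ] cupmean [0.5103 0.0795 0.0165] 106 cuprect [0.5086 0.0767]
top green px [233.5 189.5] 2 r 0.7 z 0.0697 cap [0.5377 0.1494 0.072 ] cupmean [0.5353 0.162  0.0131] 2 cuprect [0.5353 0.162 ]
top blue px [174.3 183.4] 210 r 8.3 z 0.0714 cap [0.5504 0.2644 0.072 ] cupmean [0.5501 0.2593 0.0165] 190 cuprect [0.5518 0.266 ]
top rec [442. 185.] 791 [ 0.5519 -0.2671] [0.058 0.058] 6.4 z 0.0108
top rec [411. 188.] 795 [ 0.5447 -0.2037] [0.058 0.058] 6.4 z 0.0108
top rec [380. 192.] 797 [ 0.5376 -0.1401] [0.058 0.058] 6.4 z 0.011
top rec [349. 196.] 799 [ 0.5304 -0.0763] [0.058 0.059] 6.4 z 0.0111
scene red px [414.2 233.8] 187 r 8.7 z 0.0715 cap [0.5383 0.2039 0.072 ] cupmean [0.5466 0.2021 0.0161] 305 cuprect [0.5373 0.1997]
scene yellow px [364.  199.3] 121 r 7.2 z 0.0717 cap [0.5125 0.0751 0.072 ] cupmean [0.5206 0.0778 0.0167] 180 cuprect [0.5153 0.105 ]
scene green px [387.2 217.7] 159 r 7.7 z 0.0714 cap [0.5312 0.1417 0.072 ] cupmean [0.5359 0.1399 0.0168] 183 cuprect [0.5238 0.1374]
scene blue px [441.5 254.7] 204 r 8.8 z 0.0715 cap [0.5554 0.2667 0.072 ] cupmean [0.5634 0.2657 0.0167] 279 cuprect [0.5525 0.2627]
scene rec [257. 179.] 306 [ 0.5428 -0.2076] [0.055 0.054] 7.6 z 0.0119
scene rec [278. 188.] 339 [ 0.5358 -0.1435] [0.055 0.056] 6.2 z 0.0118
scene rec [301. 197.] 366 [ 0.5285 -0.0804] [0.055 0.056] 7.8 z 0.0118
```

View pics/scene0.png

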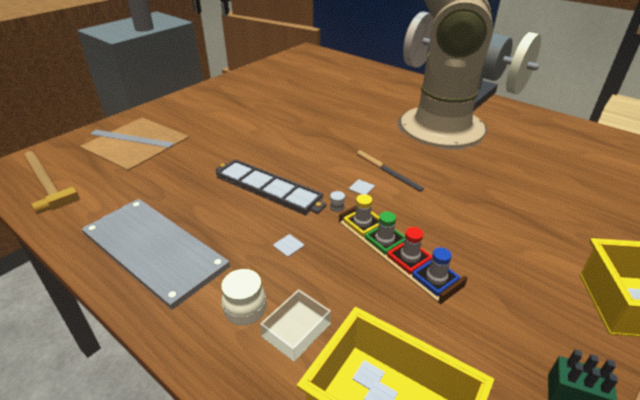

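```bash
python3 -m inch '[[1,0,0,0,0,0,-0.17],[1,0,0,0,0,0,-0.17],[1,0,0,0,0,0,-0.17],[1,0,0,0,0,0,-0.17],[1,0,0,0,0,0,-0.17],[1,0,0,0,0,0,-0.17]]'
cat > go.py <<'E'
# usage: go.py x y z yaw_deg(of tool x axis) -> shift in present tool axes, remaining turn about tool z, tilt
import sys,numpy as np
from bench import sense
from scipy.spatial.transform import Rotation as R
s=sense();q=s["tool_rot"];r=R.from_quat([q[1],q[2],q[3],q[0]])
t=np.array(list(map(float,sys.argv[1:4])));y=np.radians(float(sys.argv[4]))
G=R.from_matrix(np.array([[np.cos(y),np.sin(y),0],[np.sin(y),-np.cos(y),0],[0,0,-1]]))
print("shift",(r.inv().apply(t-s["position"])).round(4),"turn",(r.inv()*G).as_rotvec().round(4),"t",round(float(s["time_s"]),2),"pos",np.round(s["position"],4),"grip",s["grip_force"],s["opening"],"q",np.round(s["q"],2))
E
python3 go.py 0.53 0.17 0.26 78; python3 -c "
from bench import viewer;print(viewer.get_image('wrist')['tool_from_camera'])"
```

```text
time_s: 0.85
position: [0.2442, -0.6823, 0.2087]
tool_rot: [-0.0, 0.775, 0.632, 0.0]
force: [0.0, 0.2, 0.3]
opening: 0.0857
grip_force: 0.0
shift [ 0.8923  0.1095 -0.0508] turn [-0.0006 -0.0007  0.008 ] t 0.85 pos [ 0.2442 -0.6823  0.2087] grip 0.0 0.08572773719279231 q [ 1.32  0.61 -0.28  1.59  0.2   0.97  0.77]
[[-4.72513724e-04 -9.54298924e-01 -2.98853375e-01  7.51109698e-02]
 [ 9.99999881e-01 -4.13537068e-04 -2.60581592e-04  7.46354297e-04]
 [ 1.25085785e-04 -2.98853463e-01  9.54299006e-01 -1.65423548e-01]
 [ 0.00000000e+00  0.00000000e+00  0.00000000e+00  1.00000000e+00]]
```

```bash
python3 -m inch '[[1,0.055,0.02,-0.01,0,0,0],[1,0.055,0.02,-0.01,0,0,0],[1,0.055,0.02,-0.01,0,0,0],[1,0.055,0.02,-0.01,0,0,0],[1,0.055,0.015,-0.01,0,0,0],[1,0.055,0.015,0,0,0,0],[1,0.055,0,0,0,0,0],[1,0.055,0,0,0,0,0]]' >/dev/null
python3 -m inch '[[1,0.055,0,0,0,0,0],[1,0.055,0,0,0,0,0],[1,0.055,0,0,0,0,0],[1,0.055,0,0,0,0,0],[1,0.055,0,0,0,0,0],[1,0.055,0,0,0,0,0],[1,0.055,0,0,0,0,0],[1,0.055,0,0,0,0,0]]' >/dev/null
python3 go.py 0.53 0.17 0.26 78
cat > wl.py <<'E'
import sys
from m import *
from bench import sense,viewer
from scipy.spatial.transform import Rotation as R
s=sense();d=viewer.get_image("wrist");q=s["tool_rot"]
T=np.eye(4);T[:3,:3]=R.from_quat([q[1],q[2],q[3],q[0]]).as_matrix();T[:3,3]=s["position"]
d["extrinsics"]=T@np.array(d["tool_from_camera"]);P=cloud(d);z=P[...,2]
cv2.imwrite("pics/"+sys.argv[1]+".png",d["img"][:,:,::-1])
H=cv2.cvtColor(np.ascontiguousarray(d["img"]),cv2.COLOR_RGB2HSV);nr=(P[...,0]>.3)&(P[...,0]<.75)
for c in HUE:
    m=hue(d,c)&nr
    for nm,a,b,h in(("cap",.066,.085,.072),("cup",.012,.026,.018)):
        k=(m&(z>a)&(z<b)).astype(np.uint8);k,l,st,ce=cv2.connectedComponentsWithStats(cv2.morphologyEx(k,cv2.MORPH_CLOSE,np.ones((3,3))))
        if k<2: continue
        i=1+st[1:,4].argmax();px=np.argwhere(l==i)[:,::-1].astype(np.float32)
        W=onz(d,px,h)[:,:2].astype(np.float32)
        if nm=="cap": cc,r=cv2.minEnclosingCircle(W);print(c,nm,ce[i].round(0),st[i,4],np.round(cc,4),"r",round(r,4),"mean",W.mean(0).round(4),"z",np.median(z[l==i]).round(4))
        else: rc=cv2.minAreaRect(W);print(c,nm,ce[i].round(0),st[i,4],np.round(rc[0],4),np.round(rc[1],3),round(rc[2],1))
E
python3 wl.py w1
```

```text
shift [ 0.0115 -0.0055 -0.001 ] turn [-0.0002  0.0002 -0.0008] t 2.9 pos [0.533  0.1576 0.259 ] grip 0.0 0.085494159939706 q [-0.02  0.38 -0.5   1.91  0.23  0.91 -0.84]
red cap [309. 142.] 545 [0.5352 0.2008] r 0.0158 mean [0.5353 0.2008] z 0.0725
red cup [311. 137.] 639 [0.5377 0.2007] [0.058 0.059] 77.9
yellow cap [491.  32.] 683 [0.75   0.2632] r 0.0433 mean [0.7522 0.2728] z 0.0841
yellow cup [310. 219.] 464 [0.5095 0.0768] [0.067 0.059] 78.4
green cap [314. 191.] 433 [0.5278 0.1398] r 0.016 mean [0.528  0.1407] z 0.0724
green cup [309. 177.] 332 [0.5235 0.1404] [0.055 0.058] 77.9
blue cap [311.  82.] 582 [0.5522 0.266 ] r 0.0153 mean [0.5522 0.2655] z 0.0724
blue cup [311.  84.] 599 [0.5523 0.2648] [0.054 0.058] 76.4
```

View pics/w1.png

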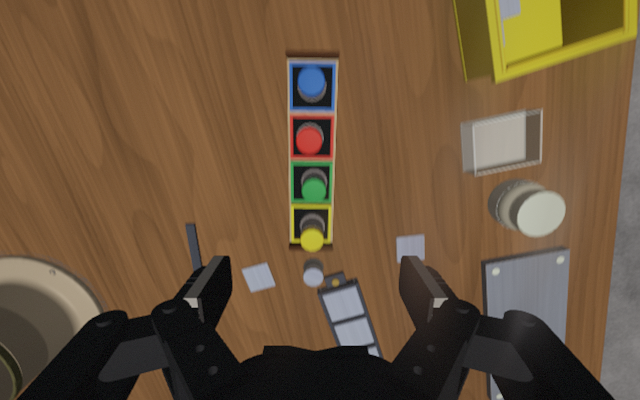

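```bash
python3 -m inch '[[1,0.035,0,0,0,0,0],[1,0.035,0,0,0,0,0],[1,0.039,0.0035,0.03,0,0,0],[1,0,0,0.05,0,0,0],[1,0,0,0.03,0,0,0],[0.7,0,0,0,0,0,0],[0.7,0,0,0,0,0,0]]' 40
python3 go.py 0.5515 0.2655 0.040 78; python3 wl.py w2 | grep -E "blue|red"
```

```text
time_s: 3.82
position: [0.5592, 0.2623, 0.1502]
tool_rot: [0.0, 0.777, 0.63, 0.001]
force: [0.6, -0.8, -0.1]
opening: 0.0601
grip_force: 0.0
shift [ 0.0015 -0.0083  0.1102] turn [ 0.0007 -0.0008  0.0013] t 3.83 pos [0.5592 0.2623 0.1502] grip 0.0 0.060143591397416825 q [-0.23  0.57 -0.45  1.89  0.35  0.75 -1.08]
red cap [303. 266.] 836 [0.5358 0.2021] r 0.0172 mean [0.5356 0.2023] z 0.0725
red cup [308. 236.] 746 [0.5377 0.2008] [0.063 0.06 ] 78.0
blue cap [306. 201.] 970 [0.5522 0.2652] r 0.0163 mean [0.5521 0.2653] z 0.0725
blue cup [307. 182.] 758 [0.5516 0.2633] [0.06  0.059] 78.0
```

View pics/w2.png

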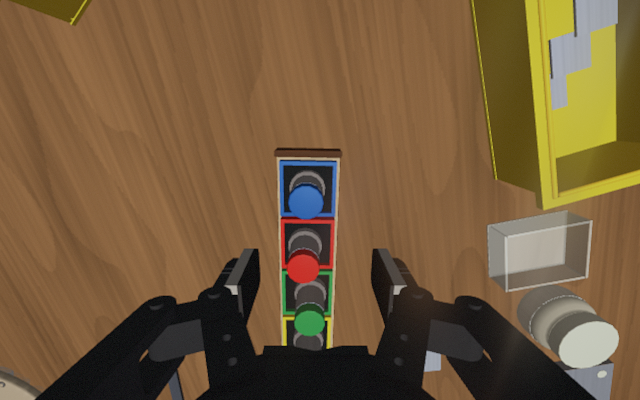

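The blue cap is at (306,201), between the open fingers, and sits at (0.552, 0.265). The wrist reading matches my estimate, so I'm descending and gripping.

```bash
python3 -m inch '[[0.7,0.0015,-0.008,0.03,0,0,0],[0.7,0,0,0.04,0,0,0],[0.7,0,0,0.03,0,0,0],[0.7,0,0,0.01,0,0,0],[0,0,0,0,0,0,0],[0,0,0,0,0,0,0],[0,0,0,0,0,0,0],[0,0,0,0,0,0,0]]' 40
python3 go.py 0.552 0.265 0.040 78
```

```text
time_s: 4.88
position: [0.552, 0.2657, 0.0408]
tool_rot: [0.0, 0.776, 0.63, 0.001]
force: [-1.3, 0.4, 5.9]
opening: 0.0296
grip_force: 39.8
shift [-0.0006  0.0001  0.0008] turn [ 0.0019 -0.0016  0.0023] t 4.88 pos [0.552  0.2657 0.0408] grip 39.834750294685364 0.029617361672420673 q [-0.31  0.71 -0.35  1.97  0.46  0.54 -1.19]
```

```bash
python3 -m inch '[[0,0,0,-0.01,0,0,0],[0,0,0,-0.03,0,0,0],[0,0,0,-0.05,0,0,0],[0,0,0,0,0,0,-0.16],[0,0,0,0,0,0,-0.16],[0,0,0,0,0,0,0]]' 
python3 go.py 0.551 -0.269 0.130 96.4
```

```text
time_s: 5.62
position: [0.5512, 0.2646, 0.1297]
tool_rot: [-0.0, 0.667, 0.745, 0.0]
force: [-0.1, 0.7, -2.3]
opening: 0.0299
grip_force: 40.1
shift [-5.303e-01 -5.960e-02 -4.000e-04] turn [ 0.0001 -0.0002 -0.0003] t 5.62 pos [0.5512 0.2646 0.1297] grip 40.11615335941315 0.029945657544390956 q [-0.19  0.61 -0.53  1.91  0.44  0.73 -0.86]
```

```bash
python3 -m inch '[[0,-0.025,0,0,0,0,0],[0,-0.05,0,0,0,0,0],[0,-0.05,0,0,0,0,0],[0,-0.05,-0.01,0,0,0,0],[0,-0.05,-0.01,0,0,0,0],[0,-0.05,-0.01,0,0,0,0],[0,-0.05,-0.01,0,0,0,0],[0,-0.05,-0.01,0,0,0,0]]' >/dev/null
python3 -m inch '[[0,-0.05,-0.01,0,0,0,0],[0,-0.05,0,0,0,0,0],[0,-0.035,0,0,0,0,0],[0,-0.02,0,0,0,0,0],[0,0,0,0,0,0,0],[0,0,0,0,0,0,0]]' 
python3 go.py 0.551 -0.269 0.130 96.4; python3 wl.py w3
```

```text
time_s: 7.38
position: [0.5514, -0.2663, 0.1293]
tool_rot: [-0.0, 0.666, 0.746, 0.0]
force: [0.1, -0.3, -2.4]
opening: 0.0296
grip_force: 40.0
shift [-0.0027 -0.0007 -0.0007] turn [-0.     -0.001   0.0025] t 7.38 pos [ 0.5514 -0.2663  0.1293] grip 40.04260182380676 0.02956029622015875 q [ 0.73  0.62 -0.57  1.91  0.47  0.75  0.01]
```

View pics/w3.png

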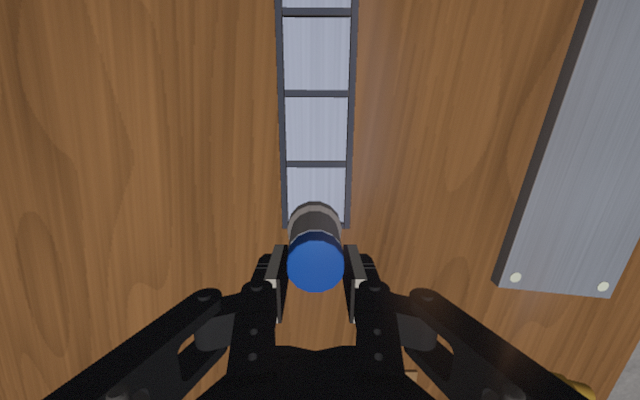

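The blue die is held upright with its cap at (316,262). The holder row is straight ahead, with complete recesses at about (317,55) and (317,130). I'll check the recess positions in this view.

```bash
cat > wr.py <<'E'
from m import *
from bench import sense,viewer
from scipy.spatial.transform import Rotation as R
s=sense();d=viewer.get_image("wrist");q=s["tool_rot"]
T=np.eye(4);T[:3,:3]=R.from_quat([q[1],q[2],q[3],q[0]]).as_matrix();T[:3,3]=s["position"]
d["extrinsics"]=T@np.array(d["tool_from_camera"]);P=cloud(d);z=P[...,2]
H=cv2.cvtColor(np.ascontiguousarray(d["img"]),cv2.COLOR_RGB2HSV)
m=((H[...,2]>120)&(H[...,1]<90)&(z>.006)&(z<.02)&(abs(P[...,0]-.54)<.06)).astype(np.uint8)
k,l,st,ce=cv2.connectedComponentsWithStats(m)
for i in range(1,k):
    if st[i,4]>500:
        W=onz(d,np.argwhere(l==i)[:,::-1],.012)[:,:2].astype(np.float32);rc=cv2.minAreaRect(W)
        print(ce[i].round(),st[i,4],np.round(rc[0],4),np.round(rc[1],3),round(rc[2],1))
E
python3 wr.py
```

```text
[316.   3.] 550 [ 0.5338 -0.1032] [0.058 0.005] 6.5
[316.  53.] 4812 [ 0.5383 -0.142 ] [0.059 0.058] 6.5
[316. 128.] 3928 [ 0.5454 -0.2057] [0.059 0.058] 6.6
[316. 187.] 2309 [ 0.5525 -0.2697] [0.059 0.057] 6.4
```

```bash
python3 -m inch '[[0,-0.003,0.001,0.03,0,0,0],[0,0,0,0.03,0,0,0],[0,0,0,0.015,0,0,0],[0,0,0,0.008,0,0,0],[0,0,0,0.004,0,0,0],[0,0,0,0,0,0,0]]' 
python3 go.py 0.5525 -0.2693 0.0408 96.4
```

```text
time_s: 8.22
position: [0.553, -0.2712, 0.0426]
tool_rot: [0.0, 0.666, 0.746, 0.0]
force: [-0.2, 0.0, -1.9]
opening: 0.0299
grip_force: 40.1
shift [ 0.0019 -0.0003  0.0018] turn [0.0005 0.0004 0.0014] t 8.22 pos [ 0.553  -0.2712  0.0426] grip 40.09805381298065 0.029890977376548312 q [ 0.68  0.73 -0.48  1.96  0.58  0.59 -0.08]
```

```bash
python3 -m inch '[[0,0.001,0,0.0015,0,0,0],[0,0,0,0.0005,0,0,0],[0,0,0,0,0,0,0]]' ; python3 -m inch '[[0.7,0,0,0,0,0,0],[0.7,0,0,0,0,0,0],[0.7,0,0,0,0,0,0],[0.7,0,0,0,0,0,0]]' ; python3 -m inch '[[0.7,0,0,-0.02,0,0,0],[0.7,0,0,-0.05,0,0,0],[0.7,0,0,-0.05,0,0,0],[0.7,0,0,0,0,0,0.16],[0.7,0,0,0,0,0,0.16],[0.7,0,0,0,0,0,0]]'; python3 wl.py w4; python3 go.py 0.5357 0.2015 0.15 78
```

```text
time_s: 8.6
position: [0.5528, -0.2703, 0.0408]
tool_rot: [0.0, 0.666, 0.746, 0.0]
force: [-1.2, 0.1, 5.2]
opening: 0.0301
grip_force: 40.7
time_s: 9.1
position: [0.5525, -0.2701, 0.0401]
tool_rot: [-0.0, 0.666, 0.746, -0.0]
force: [-0.1, 0.8, -0.0]
opening: 0.0595
grip_force: 0.0
time_s: 9.85
position: [0.5528, -0.27, 0.1617]
tool_rot: [0.001, 0.776, 0.631, 0.0]
force: [0.5, -0.7, 0.1]
opening: 0.0598
grip_force: 0.0
blue cap [314. 199.] 876 [ 0.5532 -0.2707] r 0.0162 mean [ 0.5527 -0.2705] z 0.0725
blue cup [302. 211.] 1 [ 0.5329 -0.2967] [0. 0.] 0.0
shift [ 0.4584 -0.1118  0.0109] turn [0.0009 0.0005 0.0063] t 9.9 pos [ 0.5527 -0.27    0.1613] grip 0.0 0.05946586896254217 q [ 0.7   0.57 -0.51  1.88  0.38  0.79 -0.21]
```

View pics/w4.png

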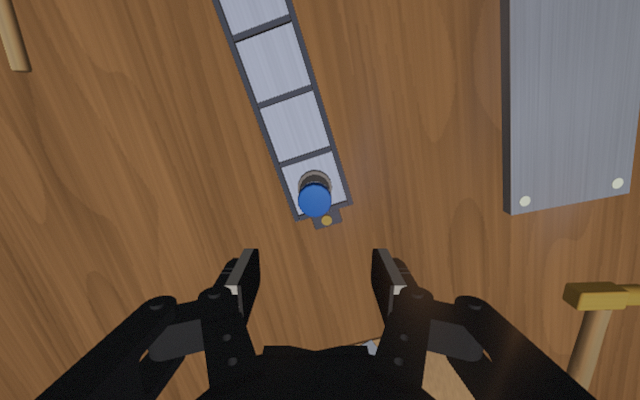

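The blue die stands upright in the rightmost recess, with its cap at (314,199), about 1 mm from the recess centre. Red is next.

```bash
python3 -m inch '[[0.7,0.03,-0.007,0,0,0,0],[0.7,0.055,-0.015,0,0,0,0],[0.7,0.055,-0.015,0,0,0,0],[0.7,0.055,-0.015,0,0,0,0],[0.7,0.055,-0.015,0,0,0,0],[0.7,0.055,-0.015,0,0,0,0],[0.7,0.055,-0.015,0,0,0,0],[0.7,0.055,-0.015,0,0,0,0]]' >/dev/null
python3 -m inch '[[0.7,0.033,0,0.01,0,0,0],[0.7,0.01,0,0,0,0,0],[0.7,0,0,0,0,0,0],[0.7,0,0,0,0,0,0]]' >/dev/null
python3 wl.py w5|grep cap; python3 go.py 0.5357 0.2015 0.04 78
```

```text
red cap [312. 201.] 975 [0.5351 0.2013] r 0.0163 mean [0.5353 0.2014] z 0.0725
yellow cap [573.  54.] 1683 [0.7537 0.2646] r 0.0472 mean [0.7549 0.2736] z 0.0843
green cap [317. 265.] 692 [0.5276 0.1399] r 0.0168 mean [0.5268 0.1382] z 0.0725
shift [ 0.002  -0.0019  0.1103] turn [0.0001 0.0009 0.001 ] t 11.45 pos [0.5372 0.1993 0.1503] grip 0.0 0.059889411545751677 q [-0.11  0.53 -0.49  1.99  0.38  0.71 -1.05]
```

```bash
python3 -m inch '[[0.7,0.002,-0.002,0.03,0,0,0],[0.7,0,0,0.04,0,0,0],[0.7,0,0,0.03,0,0,0],[0.7,0,0,0.01,0,0,0],[0,0,0,0,0,0,0],[0,0,0,0,0,0,0],[0,0,0,0,0,0,0],[0,0,0,0,0,0,0]]' 40
python3 -m inch '[[0,0,0,-0.01,0,0,0],[0,0,0,-0.03,0,0,0],[0,0,0,-0.05,0,0,0],[0,0,0,0,0,0,-0.16],[0,0,0,0,0,0,-0.16],[0,0,0,0,0,0,0]]' 
python3 go.py 0.545 -0.2057 0.130 96.4
```

```text
time_s: 12.45
position: [0.536, 0.2036, 0.0412]
tool_rot: [0.0, 0.776, 0.63, 0.001]
force: [-1.6, -0.3, 7.1]
opening: 0.0298
grip_force: 40.3
time_s: 13.2
position: [0.5355, 0.203, 0.1305]
tool_rot: [-0.0, 0.667, 0.745, -0.0]
force: [0.2, 0.1, -2.8]
opening: 0.0297
grip_force: 40.2
shift [-0.4072 -0.036   0.0005] turn [-0.0001 -0.0001 -0.0002] t 13.2 pos [0.5355 0.203  0.1305] grip 40.207722187042236 0.029695059508075314 q [-0.07  0.58 -0.57  2.    0.48  0.7  -0.83]
```

```bash
python3 -m inch '[[0,-0.025,0,0,0,0,0],[0,-0.05,-0.006,0,0,0,0],[0,-0.05,-0.006,0,0,0,0],[0,-0.05,-0.006,0,0,0,0],[0,-0.05,-0.006,0,0,0,0],[0,-0.05,-0.006,0,0,0,0],[0,-0.05,-0.006,0,0,0,0],[0,-0.05,0,0,0,0,0]]' >/dev/null
python3 -m inch '[[0,-0.025,0,0,0,0,0],[0,-0.007,0,0,0,0,0],[0,0,0,0,0,0,0],[0,0,0,0,0,0,0]]' 
python3 go.py 0.545 -0.2047 0.0410 96.4; python3 wl.py w6|grep cap
```

```text
time_s: 14.7
position: [0.5457, -0.2032, 0.1303]
tool_rot: [-0.0, 0.666, 0.746, 0.0]
force: [-0.5, 0.5, -2.1]
opening: 0.0294
grip_force: 40.1
shift [-0.0014 -0.0009  0.0893] turn [ 0.     -0.0006  0.0027] t 14.7 pos [ 0.5457 -0.2032  0.1303] grip 40.11102497577667 0.029423263428366823 q [ 0.67  0.59 -0.6   1.98  0.5   0.72 -0.13]
red cap [300. 290.] 2 [ 0.5407 -0.2808] r 0.0008 mean [ 0.5407 -0.2808] z 0.0721
blue cap [312. 296.] 34 [ 0.5532 -0.2836] r 0.0091 mean [ 0.5528 -0.2851] z 0.0724
```

View pics/w6.png

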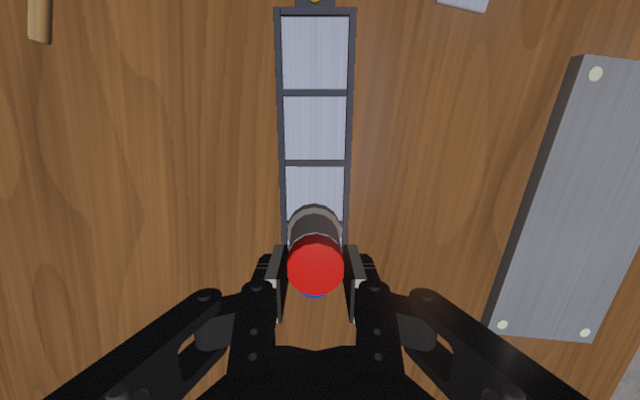

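The red die is held upright with its cap at (316,265), the second recess is just below it, and the blue die shows behind. I'm lowering it.

```bash
python3 -m inch '[[0,-0.001,-0.001,0.03,0,0,0],[0,0,0,0.03,0,0,0],[0,0,0,0.015,0,0,0],[0,0,0,0.008,0,0,0],[0,0,0,0.004,0,0,0],[0,0,0,0.0015,0,0,0],[0,0,0,0.0005,0,0,0],[0,0,0,0,0,0,0]]' 
python3 go.py 0.545 -0.2047 0.0408 96.4
```

```text
time_s: 15.75
position: [0.5449, -0.2063, 0.0416]
tool_rot: [0.0, 0.666, 0.746, 0.0]
force: [-1.4, -0.7, -2.9]
opening: 0.03
grip_force: 40.1
shift [0.0016 0.0003 0.0008] turn [0.0005 0.0003 0.001 ] t 15.75 pos [ 0.5449 -0.2063  0.0416] grip 40.144473910331726 0.03000308693160254 q [ 0.59  0.71 -0.49  2.03  0.63  0.55 -0.23]
```

```bash
python3 -m inch '[[0,0,0,0.001,0,0,0],[0,0,0,0,0,0,0]]' ; python3 -m inch '[[0.7,0,0,0,0,0,0],[0.7,0,0,0,0,0,0],[0.7,0,0,0,0,0,0],[0.7,0,0,0,0,0,0]]' ; python3 -m inch '[[0.7,0,0,-0.02,0,0,0],[0.7,0,0,-0.05,0,0,0],[0.7,0,0,-0.05,0,0,0],[0.7,0,0,0,0,0,0.16],[0.7,0,0,0,0,0,0.16],[0.7,0,0,0,0,0,0]]'; python3 wl.py w7|grep cap; python3 go.py 0.5277 0.14 0.15 78
```

```text
time_s: 16.0
position: [0.5449, -0.2064, 0.0412]
tool_rot: [0.001, 0.666, 0.746, -0.0]
force: [-3.0, -0.1, 8.7]
opening: 0.0294
grip_force: 41.3
time_s: 16.5
position: [0.5448, -0.2061, 0.0401]
tool_rot: [-0.0, 0.666, 0.746, 0.0]
force: [0.2, -0.0, -0.1]
opening: 0.0599
grip_force: 0.0
time_s: 17.25
position: [0.5447, -0.2061, 0.1603]
tool_rot: [0.0, 0.776, 0.631, -0.0]
force: [0.6, -0.2, -0.8]
opening: 0.0597
grip_force: 0.0
red cap [315. 202.] 888 [ 0.5446 -0.2085] r 0.0163 mean [ 0.5447 -0.2085] z 0.0725
blue cap [336. 260.] 681 [ 0.5525 -0.2712] r 0.0156 mean [ 0.5526 -0.2712] z 0.0725
shift [ 0.3354 -0.0865  0.0101] turn [-0.0001  0.0004  0.0062] t 17.3 pos [ 0.5447 -0.206   0.1602] grip 0.0 0.0598895903447458 q [ 0.64  0.54 -0.55  1.96  0.4   0.75 -0.34]
```

Red is in its recess, about 3 mm off centre, and blue hasn't moved. Now green.

```bash
python3 -m inch '[[0.7,0.03,-0.007,0,0,0,0],[0.7,0.055,-0.015,0,0,0,0],[0.7,0.055,-0.015,0,0,0,0],[0.7,0.055,-0.015,0,0,0,0],[0.7,0.055,-0.015,0,0,0,0],[0.7,0.05,-0.015,0.005,0,0,0],[0.7,0.03,-0.005,0.005,0,0,0],[0.7,0.006,0,0,0,0,0]]' >/dev/null
python3 -m inch '[[0.7,0,0,0,0,0,0],[0.7,0,0,0,0,0,0]]' >/dev/null
python3 wl.py w8|grep cap; python3 go.py 0.5277 0.14 0.04 78
```

```text
yellow cap [310. 271.] 735 [0.5112 0.0731] r 0.0161 mean [0.5109 0.0731] z 0.0725
green cap [313. 203.] 940 [0.5277 0.1392] r 0.0163 mean [0.5277 0.139 ] z 0.0725
shift [ 0.0009 -0.0013  0.1101] turn [-0.0001  0.0007  0.0009] t 18.6 pos [0.5288 0.1389 0.1501] grip 0.0 0.06020628280412226 q [ 0.02  0.51 -0.53  2.04  0.4   0.69 -0.99]
```

View pics/w8.png

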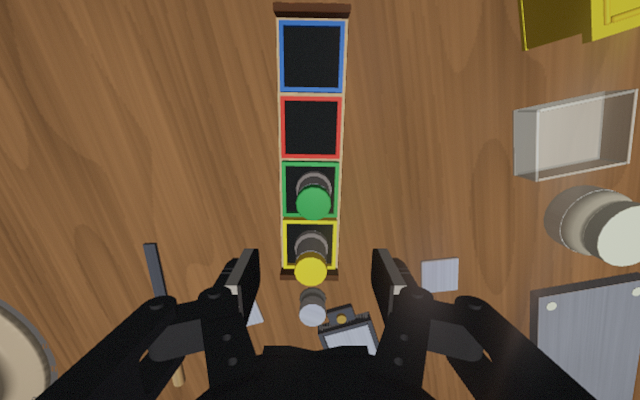

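The blue and red cups are empty. The green cap is at (313,203) and yellow at (310,271). A small grey cylinder stands past the carrier's end at (312,310), clear of the fingers.

```bash
python3 -m inch '[[0.7,0,-0.001,0.03,0,0,0],[0.7,0,0,0.04,0,0,0],[0.7,0,0,0.03,0,0,0],[0.7,0,0,0.01,0,0,0],[0,0,0,0,0,0,0],[0,0,0,0,0,0,0],[0,0,0,0,0,0,0],[0,0,0,0,0,0,0]]' 40
python3 -m inch '[[0,0,0,-0.01,0,0,0],[0,0,0,-0.03,0,0,0],[0,0,0,-0.05,0,0,0],[0,0,0,0,0,0,-0.16],[0,0,0,0,0,0,-0.16],[0,0,0,0,0,0,0]]' 
python3 go.py 0.538 -0.141 0.130 96.4
```

```text
time_s: 19.6
position: [0.5282, 0.1408, 0.0412]
tool_rot: [0.0, 0.776, 0.63, 0.001]
force: [-1.0, 0.4, 7.5]
opening: 0.0295
grip_force: 40.4
time_s: 20.35
position: [0.5276, 0.1404, 0.1306]
tool_rot: [-0.0, 0.667, 0.745, 0.0]
force: [-0.4, -0.4, -2.6]
opening: 0.0295
grip_force: 40.2
shift [-0.2808 -0.021   0.0005] turn [-0.0001 -0.0002 -0.0002] t 20.35 pos [0.5276 0.1404 0.1306] grip 40.23002564907074 0.029506664404604224 q [ 0.06  0.56 -0.61  2.06  0.51  0.68 -0.77]
```

```bash
python3 -m inch '[[0,-0.025,0,0,0,0,0],[0,-0.05,-0.005,0,0,0,0],[0,-0.05,-0.005,0,0,0,0],[0,-0.05,-0.005,0,0,0,0],[0,-0.05,-0.006,0,0,0,0],[0,-0.04,0,0,0,0,0],[0,-0.015,0,0,0,0,0],[0,0,0,0,0,0,0]]' >/dev/null
python3 -m inch '[[0,0,0,0,0,0,0],[0,0,0,0,0,0,0]]' 
python3 go.py 0.538 -0.141 0.0408 96.4
```

```text
time_s: 21.6
position: [0.5385, -0.1381, 0.1303]
tool_rot: [-0.0, 0.665, 0.747, 0.0]
force: [-0.6, -0.3, -2.5]
opening: 0.0296
grip_force: 40.1
shift [-0.0029 -0.0009  0.0895] turn [ 0.0001 -0.0004  0.0033] t 21.6 pos [ 0.5385 -0.1381  0.1303] grip 40.118088126182556 0.029610523498983042 q [ 0.59  0.57 -0.63  2.03  0.52  0.7  -0.27]
```

```bash
python3 -m inch '[[0,-0.001,-0.001,0.03,0,0,0],[0,0,0,0.03,0,0,0],[0,0,0,0.015,0,0,0],[0,0,0,0.008,0,0,0],[0,0,0,0.004,0,0,0],[0,0,0,0.0025,0,0,0],[0,0,0,0.0005,0,0,0],[0,0,0,0,0,0,0]]' 
python3 go.py 0.538 -0.141 0.0408 96.4
```

```text
time_s: 22.6
position: [0.5379, -0.141, 0.0412]
tool_rot: [0.001, 0.666, 0.746, 0.0]
force: [-2.1, -0.9, 5.9]
opening: 0.0296
grip_force: 40.8
shift [0.     0.0001 0.0004] turn [0.0012 0.0008 0.0011] t 22.6 pos [ 0.5379 -0.141   0.0412] grip 40.782896876335144 0.02957133557130409 q [ 0.5   0.69 -0.5   2.09  0.67  0.52 -0.4 ]
```

```bash
python3 -m inch '[[0.7,0,0,0,0,0,0],[0.7,0,0,0,0,0,0],[0.7,0,0,0,0,0,0],[0.7,0,0,0,0,0,0]]' ; python3 -m inch '[[0.7,0,0,-0.02,0,0,0],[0.7,0,0,-0.05,0,0,0],[0.7,0,0,-0.05,0,0,0],[0.7,0,0,0,0,0,0.16],[0.7,0,0,0,0,0,0.16],[0.7,0,0,0,0,0,0]]'; python3 wl.py w9|grep cap; python3 go.py 0.5112 0.0742 0.15 78
```

```text
time_s: 23.1
position: [0.5375, -0.1409, 0.0401]
tool_rot: [-0.0, 0.666, 0.746, 0.0]
force: [0.4, 0.1, 0.5]
opening: 0.0596
grip_force: 0.0
time_s: 23.85
position: [0.5375, -0.1409, 0.1604]
tool_rot: [0.0, 0.776, 0.631, -0.0]
force: [-0.1, 0.5, 0.5]
opening: 0.0595
grip_force: 0.0
red cap [335. 261.] 764 [ 0.5451 -0.2078] r 0.0169 mean [ 0.5446 -0.2077] z 0.0725
green cap [315. 201.] 826 [ 0.5377 -0.1431] r 0.0157 mean [ 0.5375 -0.1429] z 0.0725
blue cap [354. 311.] 669 [ 0.5526 -0.2689] r 0.0178 mean [ 0.5527 -0.2688] z 0.0724
shift [ 0.2053 -0.0691  0.0101] turn [-0.0001  0.0004  0.0062] t 23.9 pos [ 0.5374 -0.1408  0.1602] grip 0.0 0.059807491128432956 q [ 0.56  0.52 -0.58  2.01  0.42  0.73 -0.48]
```

Green is placed within about 1 mm of the recess centre. Yellow is the last one.

```bash
python3 -m inch '[[0.7,0.03,-0.01,0,0,0,0],[0.7,0.05,-0.02,0,0,0,0],[0.7,0.05,-0.02,0,0,0,0],[0.7,0.05,-0.02,0.005,0,0,0],[0.7,0.025,0,0.005,0,0,0],[0.7,0.004,0,0,0,0,0],[0.7,0,0,0,0,0,0],[0.7,0,0,0,0,0,0]]' >/dev/null
python3 wl.py w10|grep cap; python3 go.py 0.5112 0.0742 0.04 78
```

```text
yellow cap [314. 207.] 909 [0.5106 0.0728] r 0.0157 mean [0.5108 0.0729] z 0.0726
shift [-0.0024 -0.0002  0.1101] turn [-0.0002  0.0006  0.001 ] t 24.95 pos [0.5119 0.0766 0.1501] grip 0.0 0.05975392775738147 q [ 0.15  0.49 -0.57  2.1   0.43  0.66 -0.92]
```

View pics/w10.png

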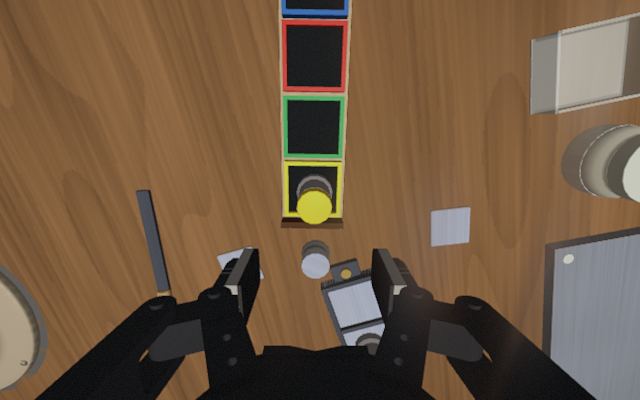

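Only yellow is left, with its cap at (314,207). The grey cylinder at (315,260) lies outside the finger path.

```bash
python3 -m inch '[[0.7,-0.004,-0.001,0.03,0,0,0],[0.7,0,0,0.04,0,0,0],[0.7,0,0,0.03,0,0,0],[0.7,0,0,0.01,0,0,0],[0,0,0,0,0,0,0],[0,0,0,0,0,0,0],[0,0,0,0,0,0,0],[0,0,0,0,0,0,0]]' 40
python3 -m inch '[[0,0,0,-0.01,0,0,0],[0,0,0,-0.03,0,0,0],[0,0,0,-0.05,0,0,0],[0,0,0,0,0,0,-0.16],[0,0,0,0,0,0,-0.16],[0,0,0,0,0,0,0]]' 
python3 go.py 0.5308 -0.078 0.130 96.4
```

```text
time_s: 25.95
position: [0.5106, 0.0743, 0.0411]
tool_rot: [0.0, 0.776, 0.63, 0.001]
force: [-1.1, -0.0, 7.7]
opening: 0.0298
grip_force: 40.3
time_s: 26.7
position: [0.5101, 0.074, 0.1306]
tool_rot: [-0.0, 0.667, 0.745, 0.0]
force: [-0.8, 0.6, -2.0]
opening: 0.0298
grip_force: 40.1
shift [-0.1533  0.0037  0.0006] turn [ 0.0001 -0.0002 -0.0002] t 26.7 pos [0.5101 0.074  0.1306] grip 40.134172439575195 0.029798837714586742 q [ 0.21  0.54 -0.65  2.12  0.54  0.65 -0.7 ]
```

```bash
python3 -m inch '[[0,-0.025,0.001,0,0,0,0],[0,-0.05,0.001,0,0,0,0],[0,-0.05,0.001,0,0,0,0],[0,-0.02,0,0,0,0,0],[0,-0.008,0,0,0,0,0],[0,0,0,0,0,0,0],[0,0,0,0,0,0,0]]' 
python3 go.py 0.5308 -0.078 0.0408 96.4
```

```text
time_s: 27.58
position: [0.5304, -0.0759, 0.1303]
tool_rot: [-0.0, 0.666, 0.746, 0.0]
force: [-0.4, 1.1, -2.4]
opening: 0.0299
grip_force: 40.1
shift [-0.0021  0.0001  0.0895] turn [ 0.0002 -0.0005  0.0024] t 27.57 pos [ 0.5304 -0.0759  0.1303] grip 40.053184032440186 0.02985945836441851 q [ 0.5   0.56 -0.66  2.08  0.54  0.68 -0.41]
```

```bash
python3 -m inch '[[0,0,0,0.03,0,0,0],[0,0,0,0.03,0,0,0],[0,0,0,0.015,0,0,0],[0,0,0,0.008,0,0,0],[0,0,0,0.004,0,0,0],[0,0,0,0.0025,0,0,0],[0,0,0,0.0005,0,0,0],[0,0,0,0,0,0,0]]' 
python3 go.py 0.5308 -0.078 0.0408 96.4
```

```text
time_s: 28.58
position: [0.5308, -0.0774, 0.0412]
tool_rot: [0.001, 0.666, 0.746, 0.0]
force: [-1.8, 0.9, 4.4]
opening: 0.0299
grip_force: 40.7
shift [-0.0006 -0.0001  0.0004] turn [0.0013 0.0006 0.0012] t 28.57 pos [ 0.5308 -0.0774  0.0412] grip 40.70002555847168 0.029905817716001967 q [ 0.39  0.68 -0.51  2.14  0.71  0.5  -0.56]
```

Next I release, rise, and back away to the left for a final look.

```bash
python3 -m inch '[[0.7,0,0,0,0,0,0],[0.7,0,0,0,0,0,0],[0.7,0,0,0,0,0,0],[0.7,0,0,0,0,0,0]]' ; python3 -m inch '[[0.7,0,0,-0.02,0,0,0],[0.7,0,0,-0.05,0,0,0],[0.7,0,0,-0.06,0,0,0],[0.7,-0.05,0,-0.04,0,0,0],[0.7,-0.05,0,0,0,0,0],[0.7,-0.04,0,0,0,0,0],[0.7,0,0,0,0,0,0],[0.7,0,0,0,0,0,0]]'; python3 wl.py w11|grep cap
python3 - <<'E'
from bench import viewer
import cv2
cv2.imwrite("pics/s2.png",viewer.get_image("scene")["img"][:,:,::-1])
E
```

```text
time_s: 29.08
position: [0.5304, -0.0774, 0.0401]
tool_rot: [-0.0, 0.666, 0.746, -0.0]
force: [0.3, -0.3, 0.0]
opening: 0.0597
grip_force: 0.0
time_s: 30.08
position: [0.5458, -0.2145, 0.209]
tool_rot: [-0.0, 0.666, 0.746, 0.0]
force: [0.8, 0.9, 0.1]
opening: 0.06
grip_force: 0.0
red cap [314. 181.] 653 [ 0.5442 -0.2091] r 0.0161 mean [ 0.5443 -0.2088] z 0.0725
yellow cap [315.  46.] 950 [ 0.5312 -0.0795] r 0.016 mean [ 0.5311 -0.0796] z 0.0725
green cap [313. 118.] 617 [ 0.5372 -0.1438] r 0.0152 mean [ 0.5361 -0.1441] z 0.0726
blue cap [315. 235.] 553 [ 0.5523 -0.27  ] r 0.0167 mean [ 0.552  -0.2704] z 0.0724
```

View pics/w11.png

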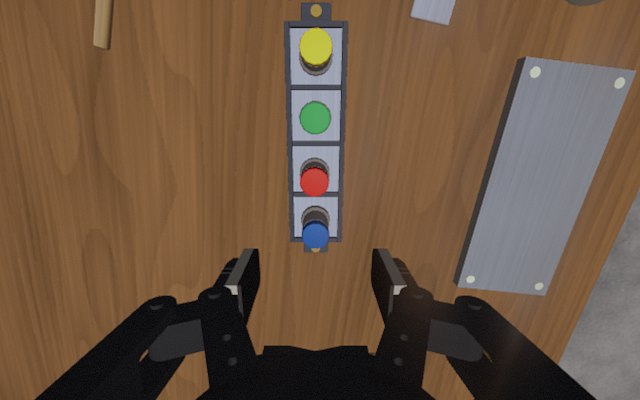

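View pics/s2.png

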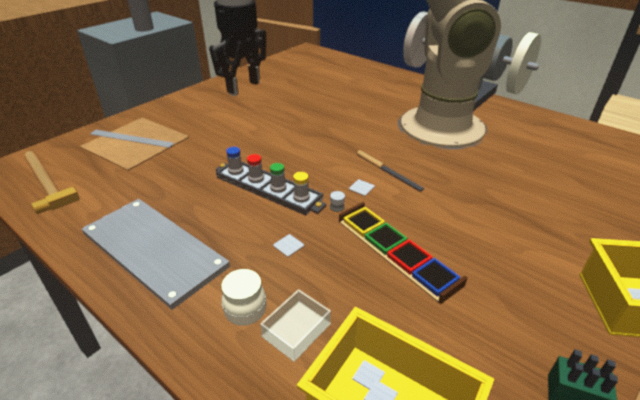

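The wrist view shows yellow (315,46), green (313,118), red (314,181) and blue (315,235) upright in the recesses, each within about 3–4 mm of centre. The scene view shows the carrier empty and the gripper clear of the dies.

```bash
python3 -c "
from bench import finish_job;print(finish_job())"
```

```text
the job is handed in; nothing more can be done
None
```

All four dies stand upright and released in the holder in mirrored order (yellow, green, red, blue from left to right), each within about 4 mm of its recess centre by the wrist camera; the job was handed in at about 30 s, and no verdict was shown.

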